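Close a spectacle carton and hold it against the sealing fence

ROBOT

A 6-joint arm with a two-finger parallel gripper is mounted at the origin on the work surface. World frame = base frame: x ahead of the robot, y to its left, z up, the work surface at z = 0. Lengths are in m, angles in rad, forces in N, time in s.
With the tool pointing down it reaches from about 0.25 to 0.85 m from the base axis. Payload 12.5 kg.
Tool frame: the origin (TCP) lies midway between the tips of the shut fingers; the grasp point (between the pads) lies 19 mm behind it; z points along the fingers, y is the line along which they close (so a half turn about z gives the same grasp; the last joint's range is limited). The gripper opens to 93 mm and grips with 3 to 60 N. Pads are 15 mm wide; open, the fingers measure 128 mm over their backs; the gripper's body (75 mm by 188 mm) begins 65 mm behind the grasp point.
Start: joints at [-1.193, 0.351, 1.652, -0, 1.139, -0.085], TCP at [0.246, -0.492, 0.219] pointing down, gripper open.
Joint ranges: [-2.75, 2.75], [-0.79, 2.1], [0.01, 2.65], [-1.57, 4.71], [0.07, 3.14], [-2.87, 2.87]. Speed limits (rad/s): [2.22, 2.22, 2.79, 3.14, 3.14, 3.14].

INTERFACE

Orientations are given as [roll, pitch, yaw] about the fixed x, y, z axes, in that order (R = Rz(yaw) Ry(pitch) Rx(roll)).
In Python, from station import read_state, get_image, job_done, look_for, masks_of gives the robot as it stands.
- The arm moves only by the shell command python3 -m creep 'ROWS' [FORCE]. ROWS is a JSON object whose one key "deltas" holds a list of rows, each a list of 3 entries, a list of its own where there are three numbers: the turn, a rotation vector about the tool's x, y, z in rad, then the shift along the tool's x, y, z in m, then the closure, from -1 (fully open) to 1 (shut). A call has 1 to 10 rows; each row is the pose to reach, as a shift and turn from the pose commanded when the call began, along the tool's axes at that moment; what a row does not reach only later rows make up. A row lasts 1/10 s, in which the tool goes at most 50 mm and 8.59 degrees, less where a joint would pass 70% of its speed; a pose out of reach is approached as far as the arm can. A call with a gripper value outside its range is refused whole. The fingers move at their own pace and stop on an object; FORCE is the grip in N (left out, the last holds). Time passes only in rows, so rows that repeat a pose let the fingers close. It gives the time, the measured TCP pose, the force, the opening and the grip force at its end, in the units of the state.
- read_state(): the state, without advancing time (a new reading comes with each control period).
- get_image(name): name is "side" or "top"; returns a dict with "frame" (384x512x3 uint8, red, green, blue), "range_z" (384x512 float32, m along the optical axis (not along the pixel's ray), 0 where there is no reading), "vfov" (degrees; the focal length in pixels is half the picture's height over the tangent of half this angle, whatever the lens; pixels are square), "cx", "cy" (the principal point, pixels), "pose" (4x4, takes a point from camera to world coordinates). Camera axes: x right, y down, z forward; pixel columns grow to the right and rows downward; lengths in m; the calibration is good to about 2 mm. A picture is of the moment at which its call begins.
- job_done(): hands the job in; it is judged then, once.
Trained networks look in a picture, given as the dict that the camera call returned (one of the last four; its "shot" number tells which), for a name from the list of things; names that differ only in an ending like _2 or _b are one class to them, and where a whole thing is asked for, a point or a joint stands for the part that bears it (a point fixed in the world has none). Each returns a list of dicts, best first, with "p" (0 to 1); they miss things now and then, are a little off and sometimes report something else, mostly with a low value. They report only what shows in the picture. A call takes as long as a camera call. They do not tell look-alikes from the thing itself.
- look_for(picture, target): "rect" ([left, top, right, bottom] in pixels, round what is visible of it).
- masks_of(picture, target): "mask" (384x512 bool, what is visible of it) and "rect" ([left, top, right, bottom] in pixels, round what is visible of it).
The state is a dict: "time": time; "q": joint angles; "qvel": joint speeds; "tau": joint torques, N m; "ee_pos": TCP position; "tcp_rot": TCP orientation; "force": force on the tool from outside, world axes, zero at the start; "ft_torque": the same for the moment, N m; "width": finger opening in m; "finger_force": force on a finger pad.
Only numpy, scipy, OpenCV 4.12 (cv2) and the standard library are available. Lean on these libraries where they do the work, as an engineer would, in place of code of your own. Each camera call takes 0.05 s, during which the arm holds its last target. There are 200 camera calls.

TASK

Close the small cardboard carton by folding its short flap down first and then the long flap over it, both fully down. Then slide the closed carton along the bench squarely against the middle of the sealing fence's spring plate and push until the pointer stands between the two marks; never ram the plate back to the end of its travel, and leave the other things on the bench where they are. Finish while still holding the carton there with a steady push, because a colleague will tape it: do not let go or back off.

Things in the scene. Friction and masses are not known exactly. Their poses are not given: they have to be found in the camera images.
- carton: Loose kraft carton, 100 (its x) by 150 (its y) mm, 60 mm tall without flaps, about 0.5 kg, standing flat on the bench, open on top, a dark case inside. Origin at the centre of its underside, z up; its +x wall (150 mm wide) faces the fence, its -x wall the robot. Flaps are hinged on the two 100 mm top edges: short flap at its y = -75 mm, long flap at +75 mm. Its top is at 67 mm when closed.
- short_flap (a joint): Angle of the short flap (98 mm wide, 72 mm from crease to free edge, 3 mm thick): 0 = shut, lying flat, 1.57 = upright; starts at 1.7 to 2.2, leaning outward. The crease is slightly stiff (0.014 N m): the flap stays where it is left. Pushed from outside it swings inward, then it can be pressed down flat. When shut its top face is 63 mm above the bench.
- short_hinge (a point): Middle of the short flap's crease, at x = 0, y = -75, z = 61.5 mm in the carton's frame; the point's axes are parallel to the carton's.
- long_flap (a joint): Angle of the long flap (98 mm wide, 95 mm from crease to free edge, 3 mm thick): 0 = lying flat and closed over the short flap, 1.57 = upright, starts at 1.7 to 2.2, leaning outward. Crease as on the short flap. When shut its top face is 67 mm above the bench.
- long_hinge (a point): Middle of the long flap's crease, at x = 0, y = +75, z = 65.5 mm in the carton's frame; the point's axes are parallel to the carton's.
- fence: Sealing fence, fixed to the bench: a grey housing 56 by 110 mm, 50 mm tall, behind an upright plywood plate. Origin on the bench under the middle of the plate's front face at rest; +x points from plate to housing (the way to push, roughly away from the robot), y along the plate. The housing begins 50 mm behind the origin; the white scale on top has two black lines, 68 and 80 mm behind the origin.
- plate (a joint): How far the plywood plate is pushed back towards the housing, in m: 0 at rest, 0.034 at the end of its travel. A spring of 500 N/m returns it (0.012 = 6 N, 0.024 = 12 N). A dark pointer 6 mm wide, fixed to the plate, lies over the white scale; its tip, 56 mm behind the plate's front face, reaches the first black line at 0.012 and the second at 0.024.
- plate_face (a point): Centre of the plate's front face, 31 mm above the bench; it moves with the plate. The plate is 160 mm wide, 50 mm tall (6 to 56 mm above the bench) and 10 mm thick.
- tape_roll: Bystander: roll of brown tape, 90 mm across and 24 mm tall, lying flat to the left of the fence (fence +y). Origin at the centre of its underside.
- glue_bottle: Bystander: small amber glass bottle, 36 mm across, 75 mm tall, standing to the right of the fence (fence -y). Origin at the centre of its underside.
- hammer: Bystander: light hammer with a wooden handle, 220 mm long, lying to the right of the carton, less than 45 mm high. Origin at the middle of its length, on its underside.
- screwdriver: Bystander: red screwdriver, 160 mm long, lying to the left of the carton, less than 35 mm high. Origin at the middle of its length, on its underside.
- jar: Bystander: glass jar with a steel lid, 60 mm across, 60 mm tall, at the left of the bench. Origin at the centre of its underside.
- horn_slab: Bystander: dark slab of horn, 120 by 45 by 12 mm, lying at the right of the bench. Origin at the centre of its underside.
- parts_tray: Bystander: white open tray, 110 by 160 by 50 mm with a brass block in it, at the right of the bench. Origin at the centre of its underside.
Mind the look-alikes: they are no part of the job. What is shaped like the carton but green, red or turquoise is not meant.

How it is judged:
On the way, in this order (a step that is already met when the one before it is completed fails the run):
1. the short flap is folded down (value of joint short_flap below 0.13 rad and value of joint long_flap above 0.5 rad), for 0.1 s.
2. the long flap is folded down over the short one, the carton not yet pressed home (value of joint each of short_flap, long_flap below 0.13 rad and value of joint plate below 0.01 m), for 0.1 s.
3. the closed carton is pressed squarely against the plate, pointer between the marks (value of joint each of short_flap, long_flap below 0.13 rad and angle between the x axis of carton and the x axis of fence, either way round below 0.07 rad and angle between carton's own z axis and vertical below 0.07 rad and y of carton in the frame of fence between -0.035 and 0.035 m and value of joint plate between 0.012 and 0.024 m and contact force between carton and fence above 4 N and contact force between the fingers and carton above 4 N and contact force between each of the arm, the fingers and fence below 0.5 N), for 0.5 s.
At the end, for the whole second after the job is handed in: Both flaps shut (below 0.13 rad); carton flat, square to the fence (0.07 rad), within 35 mm of its middle; fingers press it (over 4 N) on the plate (over 4 N), held still 12 to 24 mm back, pointer between the marks (6 to 12 N); the robot does not touch the fence (all of step 3 and linear speed of carton below 0.01 m/s and velocity of joint plate between -0.01 and 0.01 m/s); the arm keeps its last pose, push and grip.
It fails at once if the plate is rammed back to the end of its travel (beyond 30 mm) (value of joint plate above 0.03 m).
It fails at once if a bystander on the bench is moved more than 25 mm (distance of any of tape_roll, glue_bottle, hammer, screwdriver, jar, horn_slab, parts_tray from where it was at the start of the episode above 0.025 m).
It also fails if it takes over 61 s, if anything falls off the work surface, if the arm or the gripper's body presses on something with over 40 N, if the wrist force passes 120 N, or if a joint passes its speed limit or range.

## Working session

There is one attempt and no reset: what is moved stays moved. The work goes in short steps, Python scripts to look and compute and a shell command to move; the robot and the scene stay as the last step left them, time stands still between calls to the robot, and variables do not carry over. Pictures are saved under pics/ and viewed, at most 10 in all, crops included, and the job is handed in when it is done.

```bash
mkdir -p pics; ls; cat > h.py <<'E'
import numpy as np, cv2
from station import *
def cloud(p):
    z=p["range_z"]; f=192/np.tan(np.radians(p["vfov"])/2)
    v,u=np.mgrid[:384,:512]
    c=np.stack([(u-p["cx"])*z/f,(v-p["cy"])*z/f,z],-1)
    w=c@p["pose"][:3,:3].T+p["pose"][:3,3]; w[z==0]=np.nan
    return w
E
python3 - <<'E'
from h import *
s=read_state(); print({k:np.round(v,3) for k,v in s.items()})
ims=[]
for n in("top","side"):
    p=get_image(n); ims.append(p["frame"]); w=cloud(p)
    print(n,p["vfov"],np.round(p["pose"],3).tolist())
    np.savez(f"{n}0.npz",w=w,f=p["frame"])
    for t in("carton","short_flap","long_flap","fence","plate","tape_roll","glue_bottle","hammer","screwdriver"):
        for m in masks_of(p,t)[:3]:
            q=w[m["mask"]]; q=q[~np.isnan(q[:,0])]
            print(t,round(m["p"],2),np.round(m["rect"]).tolist(),np.round(np.median(q,0),3),np.round(np.percentile(q,2,0),3),np.round(np.percentile(q,98,0),3))
    cv2.imwrite(f"pics/{n}0.png",cv2.resize(p["frame"][...,::-1],(800,600)))
E
```

```text
pics
{'time': np.float64(0.0), 'q': array([-1.193,  0.351,  1.652,  0.   ,  1.139, -0.085]), 'qvel': array([-0.002, -0.001, -0.001,  0.001,  0.   ,  0.   ]), 'tau': array([ 0.0000e+00, -4.9732e+01, -2.8526e+01,  7.0000e-02,  2.6000e-02,
       -0.0000e+00]), 'ee_pos': array([ 0.245, -0.492,  0.218]), 'tcp_rot': array([-3.14 , -0.   ,  0.463]), 'force': array([0.835, 0.757, 0.353]), 'ft_torque': array([ 0.03 , -0.042, -0.053]), 'finger_force': np.float64(0.0), 'width': np.float64(0.093)}
top 53.5969205980071 [[-0.01, -0.992, 0.124, 0.372], [-1.0, 0.01, -0.003, -0.046], [0.002, -0.124, -0.992, 1.552], [0.0, 0.0, 0.0, 1.0]]
carton 0.97 [205.0, 235.0, 250.0, 278.0] [0.338 0.076 0.067] [0.27  0.002 0.05 ] [0.4   0.148 0.074]
carton 0.92 [197.0, 178.0, 256.0, 216.0] [0.557 0.087 0.038] [ 0.495 -0.019 -0.   ] [0.621 0.181 0.155]
carton 0.7 [264.0, 238.0, 309.0, 276.0] [ 0.324 -0.145  0.066] [ 0.261 -0.224  0.024] [ 0.385 -0.072  0.073]
short_flap 0.74 [228.0, 236.0, 250.0, 262.0] [0.357 0.034 0.064] [ 0.311 -0.005  0.031] [0.404 0.072 0.071]
short_flap 0.71 [283.0, 238.0, 306.0, 269.0] [ 0.
[... 2385 characters left out ...]
.021] [0.659 0.218 0.002] [0.743 0.298 0.026]
glue_bottle 0.69 [210.0, 173.0, 214.0, 189.0] [ 0.739 -0.035  0.042] [ 0.728 -0.056 -0.001] [ 0.756 -0.024  0.075]
hammer 0.65 [241.0, 162.0, 304.0, 198.0] [ 0.594 -0.144  0.021] [ 0.464 -0.184  0.005] [ 0.674 -0.112  0.028]
hammer 0.34 [333.0, 139.0, 362.0, 156.0] [ 0.391 -0.472  0.01 ] [ 0.337 -0.505 -0.001] [ 0.447 -0.448  0.016]
screwdriver 0.69 [196.0, 282.0, 246.0, 307.0] [0.49  0.294 0.021] [0.447 0.277 0.007] [0.596 0.302 0.027]
screwdriver 0.5 [174.0, 197.0, 226.0, 246.0] [0.714 0.108 0.046] [0.655 0.025 0.001] [0.762 0.167 0.057]
screwdriver 0.23 [220.0, 189.0, 264.0, 267.0] [0.556 0.064 0.058] [ 0.49  -0.019 -0.   ] [0.62  0.187 0.154]
```

View pics/top0.png

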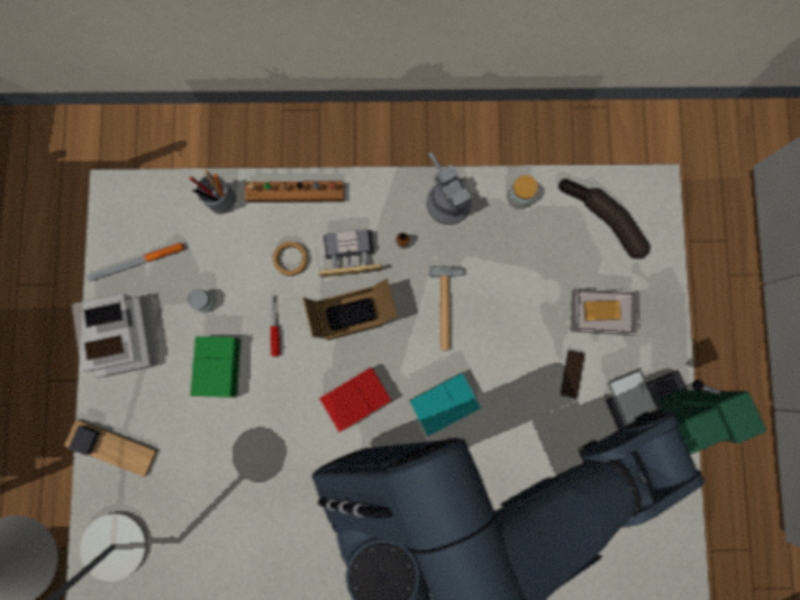

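```bash
python3 - <<'E'
from h import *
f=np.load("side0.npz")["f"]
cv2.imwrite("pics/crop.png",cv2.resize(f[160:290,150:320,::-1],(784,600),interpolation=cv2.INTER_CUBIC))
# carton geometry: flaps / box, from both clouds
for n in("top","side"):
    w=np.load(n+"0.npz")["w"].reshape(-1,3); w=w[~np.isnan(w[:,0])]
    def reg(lo,hi): return w[np.all((w>lo)&(w<hi),1)]
    a=reg([.45,-.04,.05],[.645,.22,.17])
    sf=a[(a[:,1]<.032)&(a[:,2]>.07)]; lf=a[(a[:,1]>.14)&(a[:,2]>.075)]
    rim=a[a[:,2]<.066]
    r=cv2.minAreaRect((rim[:,:2]*1000).astype(np.float32)); print(n,"rim rect",r)
    for nm,q in(("short",sf),("long",lf)):
        c=q.mean(0); n_=np.linalg.svd(q-c)[2]; print(nm,len(q),c.round(3),"normal",n_[2].round(3),"zmax",q[:,2].max().round(3),q[q[:,2]>q[:,2].max()-.01].mean(0).round(3))
    pl=reg([.62,-.02,.05],[.72,.2,.062]); r=cv2.minAreaRect((pl[:,:2]*1000).astype(np.float32)); print("plate top",len(pl),r)
    ho=reg([.69,.02,.044],[.80,.2,.053]); print("hous",cv2.minAreaRect((ho[:,:2]*1000).astype(np.float32)))
E
```

```text
top rim rect ((555.8174438476562, 89.14640045166016), (101.12342834472656, 152.0564422607422), 14.238234519958496)
short 245 [ 0.579 -0.003  0.1  ] normal [-0.203  0.819  0.537] zmax 0.13 [ 0.582 -0.018  0.124]
long 195 [0.534 0.172 0.123] normal [-0.244  0.953 -0.181] zmax 0.165 [0.533 0.179 0.159]
plate top 159 ((681.1828002929688, 86.43208312988281), (147.82411193847656, 90.09410095214844), 74.96904754638672)
hous ((739.718505859375, 96.67861938476562), (56.161102294921875, 110.04048919677734), 6.129127025604248)
side rim rect ((555.003662109375, 90.968994140625), (101.27780151367188, 158.90672302246094), 14.14425277709961)
short 573 [0.577 0.    0.097] normal [-0.206  0.816  0.539] zmax 0.127 [ 0.583 -0.013  0.12 ]
long 411 [0.532 0.177 0.121] normal [-0.242  0.955 -0.173] zmax 0.162 [0.531 0.182 0.156]
plate top 203 ((691.5040283203125, 95.8862075805664), (63.62571716308594, 157.5525665283203), 6.030965328216553)
hous ((736.6452026367188, 99.98360443115234), (60.00067138671875, 112.0042495727539), 6.095494747161865)
```

View pics/crop.png

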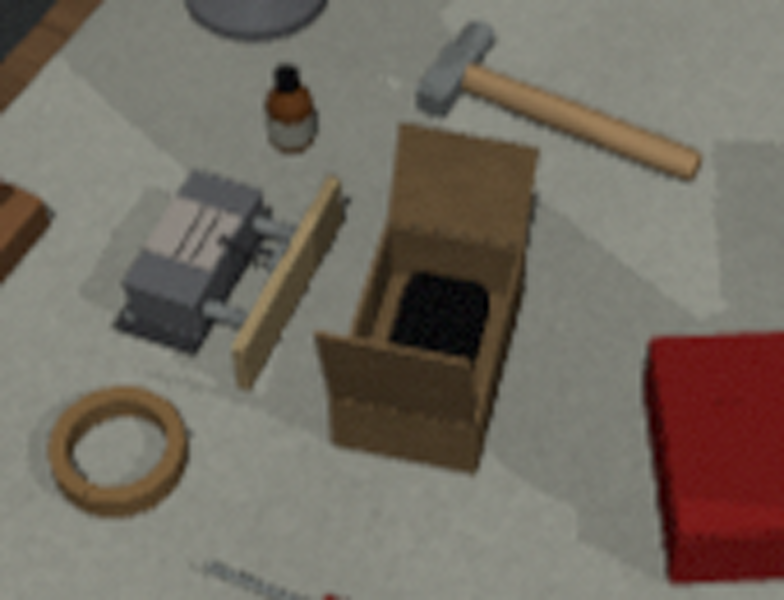

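The four box-shaped things in the top view are kraft at (350,310), red at (355,400), turquoise at (445,403) and green at (215,365). The kraft one is the carton: it is open, has a dark case inside and stands in front of the plywood plate, and the crop confirms this. In the crop the short flap is on the far side at about (465,185), by the hammer, and the long flap is near at about (395,370), on the tape side.

Estimates:
- **Carton:** at (0.556, 0.089), yaw 14.2°.
- **Fence:** origin at (0.660, 0.090), yaw 6°.

I'm moving to the outside of the short flap, tool x along carton +y.

```bash
python3 -m creep '{"deltas":[[[0,0,-0.136],[0.04,-0.019,0],1],[[0,0,-0.272],[0.08,-0.038,0],1],[[0,0,-0.408],[0.12,-0.057,0],1],[[0,0,-0.544],[0.16,-0.076,0],1],[[0,0,-0.68],[0.2,-0.095,0],1],[[0,0,-0.816],[0.24,-0.114,0],1],[[0,0,-0.952],[0.28,-0.133,0],1],[[0,0,-1.088],[0.32,-0.152,0],1],[[0,0,-1.224],[0.36,-0.171,0],1],[[0,0,-1.357],[0.4,-0.19,0],1]]}' 20
python3 - <<'E'
from h import *
s=read_state(); print(s["time"],s["ee_pos"],s["tcp_rot"],s["width"])
c=np.array([.556,.089]);a=np.radians(14.2);R=np.array([[np.cos(a),-np.sin(a)],[np.sin(a),np.cos(a)]])
print("in carton frame",R.T@(s["ee_pos"][:2]-c))
E
```

```text
time: 2.0
ee_pos: [0.5196, -0.1419, 0.2188]
tcp_rot: [3.141, 0.0, 1.825]
force: [0.5, -0.4, -0.4]
width: 0.0175
finger_force: 0.0
2.0 [ 0.51962569 -0.14189135  0.21879153] [3.14128549e+00 2.45459564e-04 1.82543924e+00] 0.01752607460848779
in carton frame [-0.09190226 -0.21491366]
```

```bash
python3 -m creep '{"deltas":[[[0,0,0],[0.02,0.046,0.04],1],[[0,0,0],[0.05,0.09,0.08],1],[[0,0,0],[0.062,0.092,0.119],1],[[0,0,0],[0.08,0.092,0.119],1],[[0,0,0],[0.1,0.092,0.119],1],[[0,0,0],[0.12,0.092,0.119],1],[[0,0,0],[0.14,0.092,0.119],1],[[0,0,0],[0.157,0.092,0.122],1],[[0,0,0],[0.17,0.092,0.128],1],[[0,0,0],[0.18,0.092,0.135],1]]}'
python3 -m creep '{"deltas":[[[0,0,0],[0.004,0,0.006],1],[[0,0,0],[0.006,0,0.012],1],[[0,0,0],[0.006,0,0.016],1],[[0,0,0],[0.006,0,0.018],1],[[0,0,0],[0.006,0,0.018],1]]}'
python3 - <<'E'
from h import *
p=get_image("side"); 
cv2.imwrite("pics/c2.png",cv2.resize(p["frame"][140:290,150:320,::-1],(680,600),interpolation=cv2.INTER_CUBIC))
E
```

```text
time: 3.0
ee_pos: [0.5633, 0.0544, 0.0832]
tcp_rot: [3.141, 0.0, 1.82]
force: [0.9, -1.6, -0.1]
width: 0.0006
finger_force: 0.2
time: 3.5
ee_pos: [0.562, 0.059, 0.0654]
tcp_rot: [-3.141, -0.0, 1.819]
force: [-0.1, 0.1, -0.1]
width: 0.0003
finger_force: 0.0
```

View pics/c2.png

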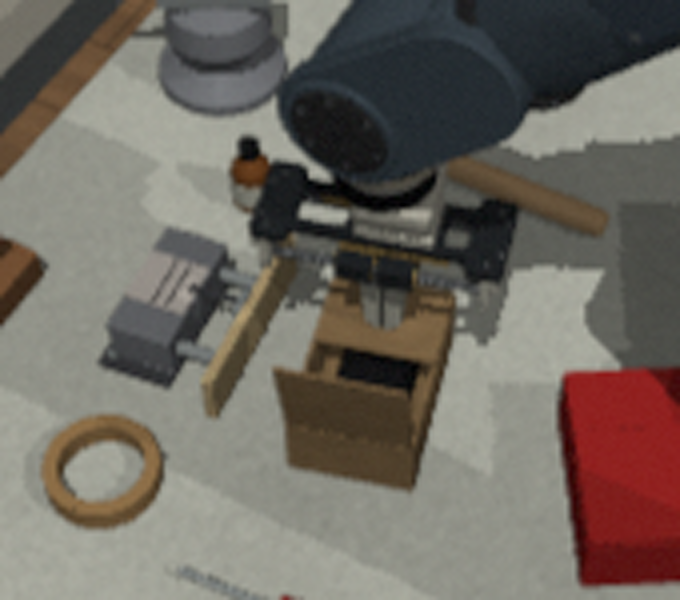

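The crop shows the short flap lying down under the fingertips at (385,320), with the long flap still upright at (345,400). I'll press a little more to confirm contact, then lift clear.

```bash
python3 -m creep '{"deltas":[[[0,0,0],[0,0,0.002],1],[[0,0,0],[0,0,0.003],1],[[0,0,0],[0,0,0.003],1],[[0,0,0],[0,0,0.003],1]]}'
```

```text
time: 3.95
ee_pos: [0.5623, 0.0593, 0.0631]
tcp_rot: [3.141, 0.0, 1.82]
force: [-0.9, -0.9, 4.5]
width: 0.0006
finger_force: 2.7
```

```bash
python3 -m creep '{"deltas":[[[0,0,0],[0,0,-0.04],1],[[0,0,0],[0,0,-0.09],1],[[0,0,0],[0.01,0,-0.14],1],[[0,0,0],[0.05,0,-0.14],1],[[0,0,0],[0.09,0,-0.14],1],[[0,0,0],[0.13,0,-0.14],1],[[0,0,0],[0.16,0,-0.14],1],[[0,0,0],[0.17,0,-0.1],1],[[0,0,0],[0.17,0,-0.06],1],[[0,0,0],[0.17,0,-0.055],1]]}'
python3 -m creep '{"deltas":[[[0,0,0],[-0.02,0,0],1],[[0,0,0],[-0.04,0,0],1],[[0,0,0],[-0.06,0,0],1],[[0,0,0],[-0.078,0,0],1],[[0,0,0],[-0.095,0,0],1],[[0,0,0],[-0.11,0,0.004],1],[[0,0,0],[-0.12,0,0.016],1],[[0,0,0],[-0.125,0,0.028],1],[[0,0,0],[-0.13,0,0.038],1],[[0,0,0],[-0.132,0,0.045],1]]}'
python3 -m creep '{"deltas":[[[0,0,0],[0,0,0.002],1],[[0,0,0],[0,0,0.003],1],[[0,0,0],[0,0,0.003],1],[[0,0,0],[0,0,0.003],1]]}'
```

```text
time: 4.95
ee_pos: [0.5176, 0.2237, 0.1137]
tcp_rot: [-3.135, 0.001, 1.821]
force: [-0.2, -0.1, 0.9]
width: 0.0007
finger_force: 0.0
time: 5.95
ee_pos: [0.5521, 0.0961, 0.0712]
tcp_rot: [-3.14, -0.0, 1.82]
force: [0.3, -0.7, 0.1]
width: 0.0004
finger_force: 0.1
time: 6.35
ee_pos: [0.5528, 0.0965, 0.07]
tcp_rot: [3.141, 0.0, 1.82]
force: [-0.6, 0.0, 0.2]
width: 0.0005
finger_force: 0.0
```

```bash
python3 -m creep '{"deltas":[[[0,0,0],[0,0,0.002],1],[[0,0,0],[0,0,0.004],1],[[0,0,0],[0,0,0.005],1],[[0,0,0],[0,0,0.005],1],[[0,0,0],[0,0,0.005],1]]}'
```

```text
time: 6.85
ee_pos: [0.5532, 0.0964, 0.0663]
tcp_rot: [3.14, 0.0, 1.82]
force: [-5.9, -0.1, 19.6]
width: 0.0003
finger_force: 9.7
```

```bash
python3 -m creep '{"deltas":[[[0,0,0],[0,0,-0.03],0],[[0,0,0],[0,0,-0.07],-1],[[0,0,0.145],[0,-0.01,-0.1],-1],[[0,0,0.29],[0,-0.03,-0.12],-1],[[0,0,0.435],[0,-0.05,-0.12],-1],[[0,0,0.58],[0.001,-0.07,-0.12],-1],[[0,0,0.725],[0.002,-0.085,-0.12],-1],[[0,0,0.87],[0.003,-0.095,-0.12],-1],[[0,0,1.015],[0.004,-0.1,-0.12],-1],[[0,0,1.16],[0.006,-0.106,-0.12],-1]]}'
python3 -m creep '{"deltas":[[[0,0,0.14],[0,0,0],-1],[[0,0,0.28],[0,0,0],-1],[[0,0,0.42],[0,0,0],-1],[[0,0,0.555],[0,0,0],-1],[[0,0,0.555],[0,0,0],-1],[[0,0,0.555],[0,0,0],-1]]}'
cat > m.py <<'E'
from h import *
s=read_state(); print(s["time"].round(2),s["ee_pos"].round(4),s["tcp_rot"].round(3),s["force"].round(1),s["width"].round(3))
o=np.array([.660,.090]);a=np.radians(6.05);R=np.array([[np.cos(a),-np.sin(a)],[np.sin(a),np.cos(a)]])
print("tcp in fence",(R.T@(s["ee_pos"][:2]-o)).round(4))
def reg(w,lo,hi): return w[np.all((w>lo)&(w<hi),1)]
for n in("top","side"):
    p=get_image(n); w=cloud(p); m=[x for x in masks_of(p,"carton")]
    for x in m:
        q=w[x["mask"]]; q=q[~np.isnan(q[:,0])]; c=np.median(q,0)
        if abs(c[0]-.58)<.09 and abs(c[1]-.09)<.05:
            t=q[(q[:,2]>.052)&(q[:,2]<.085)]; r=cv2.minAreaRect((t[:,:2]*1000).astype(np.float32))
            print(n,round(x["p"],2),"carton top",r,"fence frame",(R.T@(np.array(r[0])/1000-o)).round(4),"z",np.percentile(t[:,2],[5,50,95]).round(3))
    w=w.reshape(-1,3); w=w[~np.isnan(w[:,0])]
    wf=np.c_[(w[:,:2]-o)@R,w[:,2]]
    pl=wf[(wf[:,2]>.051)&(wf[:,2]<.06)&(abs(wf[:,1])<.085)&(wf[:,0]>-.02)&(wf[:,0]<.05)]; print(n,"plate top x range",len(pl),np.percentile(pl[:,0],[5,50,95]).round(4) if len(pl) else "")
    cv2.imwrite(f"pics/m_{n}_{s['time']:.1f}.png",cv2.resize(p["frame"][140:290,150:320,::-1],(680,600),interpolation=cv2.INTER_CUBIC))
E
python3 m.py
```

```text
time: 7.85
ee_pos: [0.4481, 0.0759, 0.1847]
tcp_rot: [3.141, -0.0, 0.654]
force: [0.6, 0.7, 1.1]
width: 0.0761
finger_force: 0.0
time: 8.45
ee_pos: [0.4484, 0.076, 0.1847]
tcp_rot: [3.142, -0.0, 0.109]
force: [0.1, 0.3, -0.1]
width: 0.0931
finger_force: 0.0Traceback (most recent call last):
  File "m.py", line 2, in <module>
    s=read_state(); print(s["time"].round(2),s["ee_pos"].round(4),s["tcp_rot"].round(3),s["force"].round(1),s["width"].round(3))
                          ^^^^^^^^^^^^^^^
AttributeError: 'float' object has no attribute 'round'
```

```bash
sed -i 's/s\["time"\].round(2)/s["time"]/; s/s\["width"\].round(3)/s["width"]/' m.py; python3 m.py; cp pics/m_side_*.png pics/c3.png
```

```text
8.45 [0.4484 0.076  0.1847] [ 3.142 -0.     0.109] [ 0.1  0.3 -0.1] 0.09307822303698023
tcp in fence [-0.2119  0.0083]
top 0.57 carton top ((556.2573852539062, 89.73108673095703), (98.07809448242188, 147.6614227294922), 13.136247634887695) fence frame [-0.1032  0.0107] z [0.06  0.066 0.073]
top plate top x range 93 [0.0024 0.0083 0.0203]
side 0.97 carton top ((553.9947509765625, 94.4440689086914), (100.75154876708984, 157.04165649414062), 14.242506980895996) fence frame [-0.1049  0.0156] z [0.057 0.065 0.069]
side plate top x range 163 [0.0009 0.0067 0.035 ]
```

View pics/c3.png

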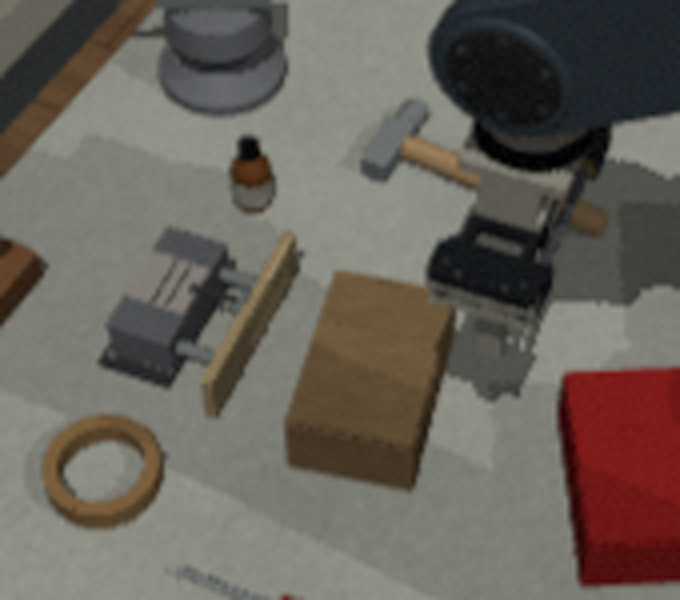

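The crop shows the carton shut flat at (370,365), about 50 mm short of the plate at (255,325), with the bystanders where they were. Next I'll lower behind the -x wall and push with both fingertips, stopping just short of the plate.

```bash
python3 -m creep '{"deltas":[[[0,0,0],[0,0,0.04],-1],[[0,0,0],[0,0,0.09],-1],[[0,0,0],[0,0,0.13],-1],[[0,0,0],[0,0,0.15],-1],[[0,0,0],[0.01,0,0.15],-1],[[0,0,0],[0.025,0,0.15],-1],[[0,0,0],[0.035,0,0.15],-1],[[0,0,0],[0.041,0,0.15],-1],[[0,0,0],[0.047,0,0.15],-1],[[0,0,0],[0.053,0,0.15],-1]]}'
python3 -m creep '{"deltas":[[[0,0,0],[0.005,0,0],-1],[[0,0,0],[0.01,0,0],-1],[[0,0,0],[0.015,0,0],-1],[[0,0,0],[0.02,0,0],-1],[[0,0,0],[0.025,0,0],-1],[[0,0,0],[0.03,0,0],-1],[[0,0,0],[0.035,0,0],-1],[[0,0,0],[0.039,0,0],-1],[[0,0,0],[0.041,0,0],-1],[[0,0,0],[0.041,0,0],-1]]}'
python3 m.py
```

```text
time: 9.65
ee_pos: [0.5012, 0.0816, 0.0349]
tcp_rot: [-3.142, 0.0, 0.105]
force: [-1.4, 1.1, 0.7]
width: 0.093
finger_force: 1.0
time: 10.65
ee_pos: [0.5425, 0.0858, 0.0346]
tcp_rot: [3.142, -0.001, 0.105]
force: [-0.5, 0.5, -0.1]
width: 0.0928
finger_force: 0.0
10.65 [0.5425 0.0858 0.0346] [ 3.142e+00 -1.000e-03  1.050e-01] [-0.5  0.5 -0.1] 0.09283870290234617
tcp in fence [-0.1173  0.0082]
top 0.79 carton top ((641.4967651367188, 89.09522247314453), (150.57086181640625, 51.875858306884766), 79.8838119506836) fence frame [-0.0185  0.0011] z [0.059 0.066 0.072]
top plate top x range 104 [-0.0083  0.008   0.023 ]
side plate top x range 188 [-0.0156  0.0056  0.0333]
```

```bash
python3 -m creep '{"deltas":[[[0,0,0],[0.003,0,0],-1],[[0,0,0],[0.006,0,0],-1],[[0,0,0],[0.009,0,0],-1],[[0,0,0],[0.012,0,0],-1],[[0,0,0],[0.014,0,0],-1],[[0,0,0],[0.016,0,0],-1],[[0,0,0],[0.018,0,0],-1],[[0,0,0],[0.018,0,0],-1],[[0,0,0],[0.018,0,0],-1]]}'; python3 m.py; cp pics/m_side_11.*.png pics/c4.png
```

```text
time: 11.75
ee_pos: [0.5594, 0.0876, 0.0345]
tcp_rot: [3.142, 0.001, 0.105]
force: [-5.1, -0.7, 3.8]
width: 0.0931
finger_force: 2.8
11.75 [0.5594 0.0876 0.0345] [3.142e+00 1.000e-03 1.050e-01] [-5.1 -0.7  3.8] 0.09305906258161815
tcp in fence [-0.1003  0.0082]
top 0.75 carton top ((658.6344604492188, 88.76936340332031), (149.1967315673828, 50.296775817871094), 77.63986206054688) fence frame [-0.0015 -0.0011] z [0.059 0.066 0.072]
top plate top x range 89 [-0.0016  0.0144  0.0307]
side plate top x range 147 [-0.0117  0.0143  0.0367]
```

View pics/c4.png

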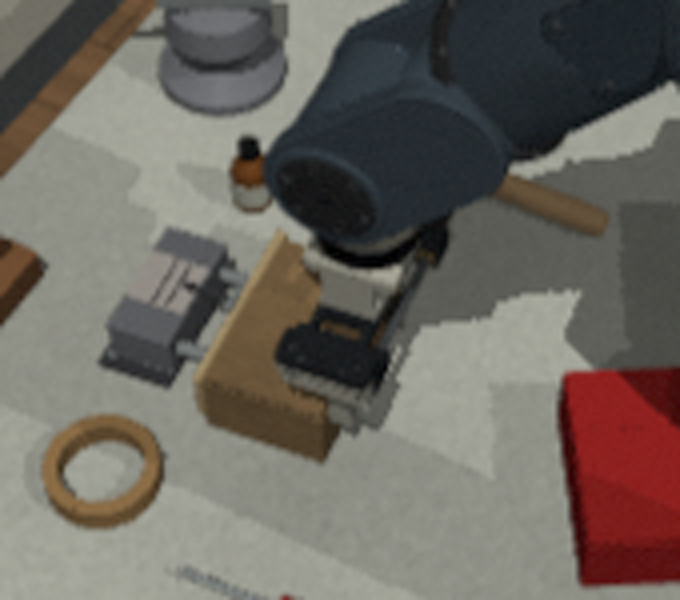

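The crop shows the carton flat and square on the plate, with the pointer just short of the first line near (190,295), so the plate is at about 7 mm. I'll push about 10 mm further, slowly.

```bash
python3 -m creep '{"deltas":[[[0,0,0],[0.002,0,0],-1],[[0,0,0],[0.004,0,0],-1],[[0,0,0],[0.006,0,0],-1],[[0,0,0],[0.008,0,0],-1],[[0,0,0],[0.01,0,0],-1],[[0,0,0],[0.0105,0,0],-1],[[0,0,0],[0.0105,0,0],-1],[[0,0,0],[0.0105,0,0],-1]]}'; python3 m.py
python3 - <<'E'
from h import *
a=get_image("side")["frame"][190:235,165:225,::-1]; b=get_image("top")["frame"][140:215,195:260,::-1]
cv2.imwrite("pics/c5.png",np.hstack([cv2.resize(a,(400,400),interpolation=cv2.INTER_CUBIC),cv2.resize(b,(400,400),interpolation=cv2.INTER_CUBIC)]))
E
```

```text
time: 12.75
ee_pos: [0.5684, 0.0885, 0.0344]
tcp_rot: [3.141, 0.005, 0.106]
force: [-12.6, -2.9, 9.4]
width: 0.0926
finger_force: 6.6
12.75 [0.5684 0.0885 0.0344] [3.141 0.005 0.106] [-12.6  -2.9   9.4] 0.09255493321073668
tcp in fence [-0.0913  0.0082]
top plate top x range 88 [0.0064 0.0236 0.0301]
side plate top x range 153 [-0.0103  0.0229  0.0382]
```

View pics/c5.png

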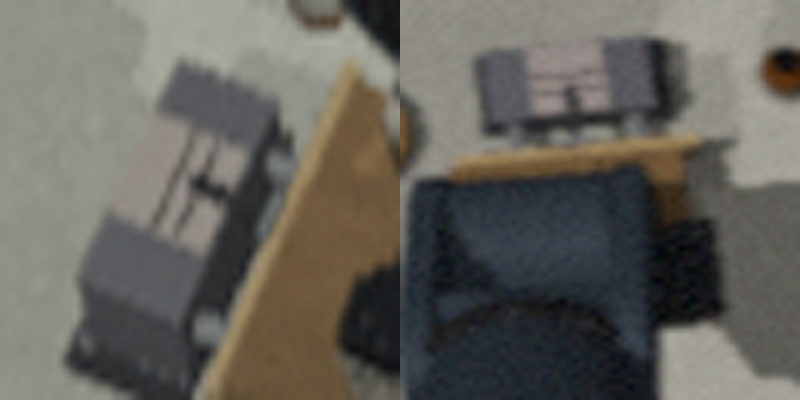

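Both crops show the pointer at or just past the nearer line: left at about (198,180), right at (572,90). I'll measure exactly where the tip stands relative to the two lines.

```bash
python3 - <<'E'
from h import *
o=np.array([.660,.090]);a=np.radians(6.05);R=np.array([[np.cos(a),-np.sin(a)],[np.sin(a),np.cos(a)]])
for n in("side","top"):
    p=get_image(n); g=cv2.cvtColor(p["frame"],cv2.COLOR_RGB2GRAY).astype(np.float32); f=192/np.tan(np.radians(p["vfov"])/2)
    xs=np.arange(.052,.1,.002)
    for y in(-.014,-.01,-.004,-.002,0,.002,.004,.01,.014):
        P=np.c_[np.c_[xs,np.full_like(xs,y)]@R.T+o,np.full_like(xs,.051)]
        c=(P-p["pose"][:3,3])@p["pose"][:3,:3]
        u=(c[:,0]/c[:,2]*f+p["cx"]).astype(np.float32);v=(c[:,1]/c[:,2]*f+p["cy"]).astype(np.float32)
        print(n,y,cv2.remap(g,u[None],v[None],1)[0].astype(int))
print(read_state()["force"],read_state()["time"])
E
```

```text
side -0.014 [ 90 116 135 141 141 140 136 128 106 101 123 135 137 130 118 116 122 135
 141 141 141 140 140 140 140]
side -0.01 [ 86 107 125 127 125 127 128 114  97  96 110 130 135 132 116 106 124 138
 139 140 141 141 141 141 141]
side -0.004 [ 61  72  65  53  52  62  67  60  43  46  65  90 109 118 109  97 117 136
 140 141 141 141 141 141 141]
side -0.002 [ 55  62  65  61  56  57  52  55  55  58  70  88 113 129 111 104 119 135
 141 141 141 141 141 141 141]
side 0 [ 60  71  76  71  75  83  78  72  69  72  88 106 128 129 112 110 117 133
 142 141 141 141 141 141 141]
side 0.002 [ 71  89  93  92 103 109 103  96  91  91 101 122 139 130 118 110 117 136
 141 141 141 141 141 141 141]
side 0.004 [ 79  99 112 120 127 126 121 114 108 103 111 132 138 134 118 104 122 137
 140 141 141 141 141 141 142]
side 0.01 [ 90 117 133 141 141 139 135 123 103 106 124 134 136 127 115 105 120 139
 140 140 140 141 141 141 141]
side 0.014 [ 85 114 137 140 141 139 135 126 109  96 117 135 135 123 101 104 126 136
 141 141 141 141 141 140 140]
top -0.014 [ 62  86 110 124 138 140 143 139 135 126 117 121 129 131 131 124 
[... 285 characters left out ...]
 65  71  70  70  74  77  79  80  86  93 105 117 116 114 121 128
 135 140 142 143 142 141 141]
top 0 [ 51  60  71  78  76  74  73  71  70  69  80  92 105 117 115 111 119 128
 134 140 141 140 140 140 140]
top 0.002 [ 55  65  78  89  88  89  87  84  84  83  92 101 112 121 117 110 116 127
 134 140 141 139 139 140 141]
top 0.004 [ 60  72  88 103 107 112 107 104 101  96 103 112 119 125 122 114 118 128
 135 139 141 139 139 141 142]
top 0.01 [ 67  85 104 126 134 139 139 137 130 121 120 127 132 136 136 127 123 129
 134 138 141 141 140 140 141]
top 0.014 [ 67  89 109 126 136 140 141 138 134 126 122 128 133 135 135 126 116 124
 131 136 141 142 142 142 142]
[-13.30259671  -2.63641691   8.74044511] 13.15
```

The tip stands about 4 mm past the first line and well short of the second, so the plate is at about 16 mm. The push is steady, so I'm handing in.

```bash
python3 -c "
from station import *
print(job_done())"
```

```text
the job is handed in; nothing more can be done
None
```

I handed the job in with both flaps folded shut and the carton flush against the plate. By my measurement the plate is about 16 mm back with the pointer between the marks, and the arm is still holding a steady push; no verdict was shown.

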